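# Lever-lid bin: open for a look, ease shut

### The job

Press the lever paddle on the front of the parts bin all the way down so that its lid swings wide open, and keep it pressed for about three seconds so that its contents can be looked over. Then ease the lever slowly back up, so that the lid comes down gently and does not slam, and leave the bin shut. Use the lever only, do not touch the lid, and leave the lamp and the loose telescope pieces around the bin as they are.

Things in the scene. Friction and masses are not known exactly. Their poses are not given: they have to be found in the camera images.
- bin: Parts bin of grey plastic, fixed to the table, 150 (x) x 200 (y) x 110 mm high. Origin under its centre, on the table. Its -x side is the front, where the steel lever comes out of a dark slot; the lid is hinged along the top of its +x side.
- lever (a joint): Angle of the bin's lever (rad): 0 up (at rest), 0.42 pressed fully down against its stop. The lever turns about a level pin along the bin's y axis, at x = -35, y = 0, z = 66 mm in the bin's frame, and has no catch: let go, it is driven back up at once by its spring and the weight of the lid. Pressing it takes roughly 5 to 10 N on the paddle all the way; beyond 0.42 it meets a hard stop.
- lever_pad (a point): Centre of the top face of the lever's paddle (black rubber on steel, 34 mm along the bin's x, 44 mm along its y, 7 mm thick), 105 mm from the lever's pin, to be pressed down from above. At rest at x = -139, y = 0, z = 82 mm in the bin's frame, sloping 0.15 rad with its outer end higher; fully pressed at x = -136, z = 38 mm, sloping 0.27 rad the other way. Its centre stands about 64 mm in front of the bin's front wall.
- lid (a joint): Angle of the bin's lid (rad): 0 shut, 1.05 wide open. A linkage turns it 2.5 times the lever's angle. Let go when open, it snaps shut in about a quarter of a second, which counts as a slam; eased gently, the way down takes about two seconds or more.
- lid_edge (a point): Middle of the lid's front edge, on its upper face (plain aluminium lid, 160 x 206 x 7 mm). With the lid shut it is at x = -83, y = 0, z = 118 mm in the bin's frame; it rises by 135 mm and swings away to the bin's +x side as the lid opens.
- lamp: Cream lamp base, fixed, 90 mm across, 22 mm high, with a stem and a dim red bulb up to 132 mm high. Origin under the centre of the base. Not to be switched.
- lamp_button (a joint): Travel of the lamp's cream push button (m): 0 up, 0.005 pressed. Leave it alone.
- diagonal: White resin star diagonal, loose: a 46 mm block with one barrel standing up to 76 mm and one 34 mm long pointing along its -x. Origin under the block's centre.
- cap_a: Red anodised eyepiece cap, loose, 42 mm across, 20 mm high, origin under its centre.
- cap_b: Another red anodised eyepiece cap, the same as the first.
- tube: Stubby silver extension tube, loose, standing, 48 mm across, 45 mm high, origin under its centre.
- eyecup: Green rubber eyecup, loose, 52 mm across the top, 30 mm high, origin under its centre.

How it is judged:
By the outcome, as a careful person would: the job done as asked, in the order asked, and still so for the second after the job is handed in, with the robot touching nothing.
It also fails if it takes over 45 s, if anything falls off the work surface, if the arm or the gripper's body presses on something with over 40 N, if the wrist force passes 120 N, or if a joint passes its speed limit or range.

### The arm

A 6-joint arm with a two-finger parallel gripper is mounted at the origin on the work surface. World frame = base frame: x ahead of the robot, y to its left, z up, the work surface at z = 0. Lengths are in m, angles in degrees, forces in N, time in s.
With the tool pointing down it reaches from about 0.35 to 0.775 m from the base axis. Payload 5.5 kg.
Tool frame: the origin (TCP) lies at the very end of the fingers, on their centre line; the grasp point (between the pads) lies 19 mm behind it; z points along the fingers, x is the direction in which the jaws open and shut, and the axes are right-handed (so a half turn about z gives the same grasp; the last joint's range is limited). The gripper opens to 85 mm and grips with 20 to 120 N. Pads are 22 mm wide; open, the fingers measure 114 mm over their backs; the gripper's body (76 mm by 85 mm) begins 54 mm behind the grasp point. The pads swing forward as they close: fully open they stand 13 mm farther back than shut.
Start: joints at [-73.258, 17.945, 2.641, 74.691, 0, 82.002], TCP at [0.241, -0.522, 0.231] pointing down, gripper open.
Joint ranges: [-158.12, 158.12], [-49.38, 96.58], [-58.88, 72.47], [-126.05, 133.96], [-84.25, 85.87], [-180, 180]. Speed limits (degrees/s): [147.25, 147.25, 180, 180, 180, 180].

### API

Orientations are given as [roll, pitch, yaw] about the fixed x, y, z axes, in that order (R = Rz(yaw) Ry(pitch) Rx(roll)).
In Python, from rig import ctrl gives the robot as it stands.
- The arm moves only by the shell command python3 -m inch 'ROWS' [FORCE]. ROWS is JSON, one flat list of numbers, 5 for each row, row after row: the shift along the tool's x, y, z in m, then the turn about the tool's z in degrees, then the closure in counts, from 0 (fully open) to 255 (shut). A call has 1 to 10 rows; each row is the pose to reach, as a shift and turn from the pose commanded when the call began, along the tool's axes at that moment; what a row does not reach only later rows make up. A row lasts 1/10 s, in which the tool goes at most 50 mm and 8.59 degrees, less where a joint would pass 70% of its speed; a pose out of reach is approached as far as the arm can. A call with a gripper value outside its range is refused whole. The fingers move at their own pace and stop on an object; FORCE is the grip in N (left out, the last holds). Time passes only in rows, so rows that repeat a pose let the fingers close. It gives the time, the measured TCP pose, the force and the opening at its end, in the units of the state.
- ctrl.observe(): the state, without advancing time (a new reading comes with each control period).
- ctrl.snapshot(name): name is "side" or "top" or "wrist"; returns (picture, depth): 384x512x3 uint8, red, green, blue; 384x512 float32, m along the optical axis (not along the pixel's ray), 0 where there is no reading.
- ctrl.calibration(name): a dict with "fx", "fy", "cx", "cy" (pixels), "rvec" (rotation vector, rad) and "tvec" (3), from world to camera coordinates, as OpenCV has them; the wrist camera has in their place "T_tool_cam" (4x4, takes a point from camera to tool coordinates, whose origin is the TCP and whose axes are the tool frame's). Camera axes: x right, y down, z forward; pixel columns grow to the right and rows downward; lengths in m; the calibration is good to about 2 mm. The wrist camera is an equidistant fisheye: a pixel r from the principal point sees the ray r / f radians off the axis. A picture is of the moment at which its call begins: read the wrist's pose just before it. calibration takes no time and is no camera call.
- ctrl.job_done(): hands the job in, once; it reports no verdict.
The state is a dict: "time_s": time; "joint_positions": joint angles; "dq": joint speeds; "effort": joint torques, N m; "ee_pos": TCP position; "tool_rot": TCP orientation; "contact_force": force on the tool from outside, world axes, zero at the start; "wrist_torque": the same for the moment, N m; "grip_width": finger opening in m.
Only numpy, scipy, OpenCV 4.12 (cv2) and the standard library are available. Lean on these libraries where they do the work, as an engineer would, in place of code of your own. Each camera call takes 0.05 s, during which the arm holds its last target.

## Working session

There is one attempt and no reset: what is moved stays moved. The work goes in short steps, Python scripts to look and compute and a shell command to move; the robot and the scene stay as the last step left them, time stands still between calls to the robot, and variables do not carry over. Pictures are saved under pics/ and viewed, and the job is handed in when it is done.

```bash
ls; mkdir -p pics; python3 - <<'E'
from rig import ctrl
import cv2
print(ctrl.observe())
for n in("side","top","wrist"):
    p,d=ctrl.snapshot(n); cv2.imwrite(f"pics/{n}0.png",p[:,:,::-1]); print(n,ctrl.calibration(n),(d>0).mean())
    import numpy as np; np.save(f"pics/{n}0d.npy",d)
E
```

```text
pics
{'time_s': 0.0, 'joint_positions': array([-7.32577403e+01,  1.79905158e+01,  2.57670562e+00,  7.46911160e+01,
       -3.91672101e-04,  8.20017116e+01]), 'dq': array([ 0.01418926,  0.13744417, -0.06698452,  0.04461464, -0.09521945,
       -0.00608337]), 'effort': array([-1.82341100e-03, -4.80623889e+01,  2.98535299e+01,  1.93613057e-02,
       -2.15669806e-04,  9.65676776e-06]), 'ee_pos': array([ 0.24048394, -0.52172584,  0.23040982]), 'tool_rot': array([-1.79985788e+02,  1.03959976e-01, -6.52594387e+01]), 'contact_force': array([-0.04258929, -0.14055209, -0.32572579]), 'wrist_torque': array([ 0.05741414,  0.03031486, -0.02773556]), 'grip_width': 0.08521671186785505}
side {'fx': 364.58968494706136, 'fy': 364.58968494706136, 'cx': 262.01028248222946, 'cy': 196.74561651759302, 'rvec': array([ 2.31838811, -0.3418157 ,  0.12653835]), 'tvec': array([-0.56548355,  0.23207022,  0.79859789])} 0.9959513346354166
top {'fx': 375.49038317081636, 'fy': 375.49038317081636, 'cx': 257.1925007445495, 'cy': 197.41196306133932, 'rvec': array([ 2.09092912, -2.12207267,  0.16726157]), 'tvec': array([0.10004083, 0.62369101, 1.08766854])} 0.9958597819010416
wrist {'fx': 297.3186396354542, 'fy': 297.3186396354542, 'cx': 256.41624892607456, 'cy': 192.25785655639018, 'T_tool_cam': array([[ 9.99999332e-01,  5.00310562e-04, -1.04169529e-03,
        -7.26340106e-04],
       [-1.60567635e-04,  9.52834189e-01,  3.03491321e-01,
        -7.70525880e-02],
       [ 1.14440280e-03, -3.03490951e-01,  9.52833633e-01,
        -1.42372771e-01],
       [ 0.00000000e+00,  0.00000000e+00,  0.00000000e+00,
         1.00000000e+00]])} 0.9959208170572916
```

View pics/top0.png

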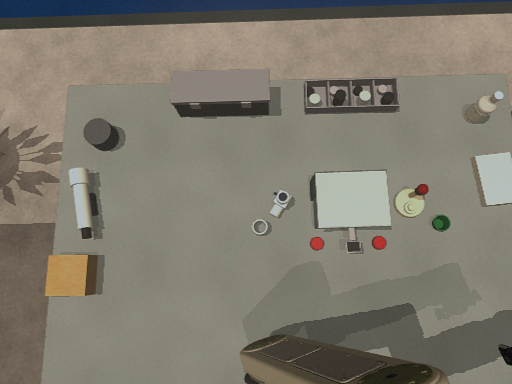

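View pics/side0.png

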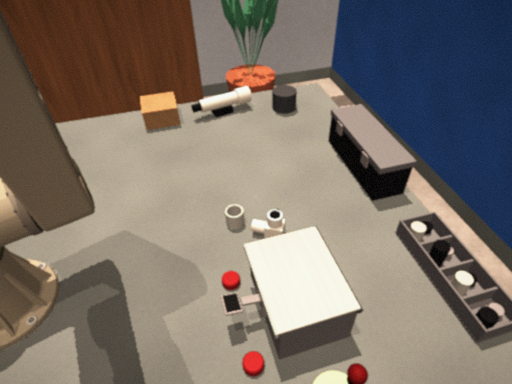

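View pics/wrist0.png

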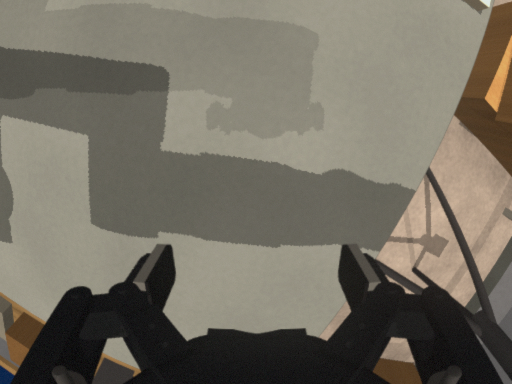

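The top view shows the lid at about (352,199), the paddle at (354,246), caps on either side at (317,243) and (379,242), and the lamp at (410,203). The side view has the paddle at about (232,303). Next I'll segment and triangulate these.

```bash
cat > h.py <<'E'
import numpy as np, cv2
from rig import ctrl
def cam(n):
    c=ctrl.calibration(n);K=np.array([[c['fx'],0,c['cx']],[0,c['fy'],c['cy']],[0,0,1.]])
    R=cv2.Rodrigues(np.array(c['rvec']))[0];return K,R,np.array(c['tvec'])
def ray(n,uv):
    K,R,t=cam(n);d=R.T@np.linalg.solve(K,[uv[0],uv[1],1.]);return -R.T@t,d
def onz(n,uv,z):
    o,d=ray(n,uv);return o+d*(z-o[2])/d[2]
def dep(n,uv,D):
    o,d=ray(n,uv);return o+d*D[int(round(uv[1])),int(round(uv[0]))]
def tri(a,ua,b,ub):
    o1,d1=ray(a,ua);o2,d2=ray(b,ub)
    s=np.linalg.lstsq(np.c_[d1,-d2],o2-o1,rcond=None)[0];p,q=o1+s[0]*d1,o2+s[1]*d2
    return (p+q)/2,np.linalg.norm(p-q)
E
python3 - <<'E'
from h import *
t=cv2.imread('pics/top0.png');s=cv2.imread('pics/side0.png')
a=cv2.resize(t[150:270,290:450],(800,600),interpolation=cv2.INTER_NEAREST);cv2.imwrite('pics/tz.png',a)
a=cv2.resize(s[220:340,200:360],(800,600),interpolation=cv2.INTER_NEAREST);cv2.imwrite('pics/sz.png',a)
E
```

```text
(no output)
```

View pics/tz.png

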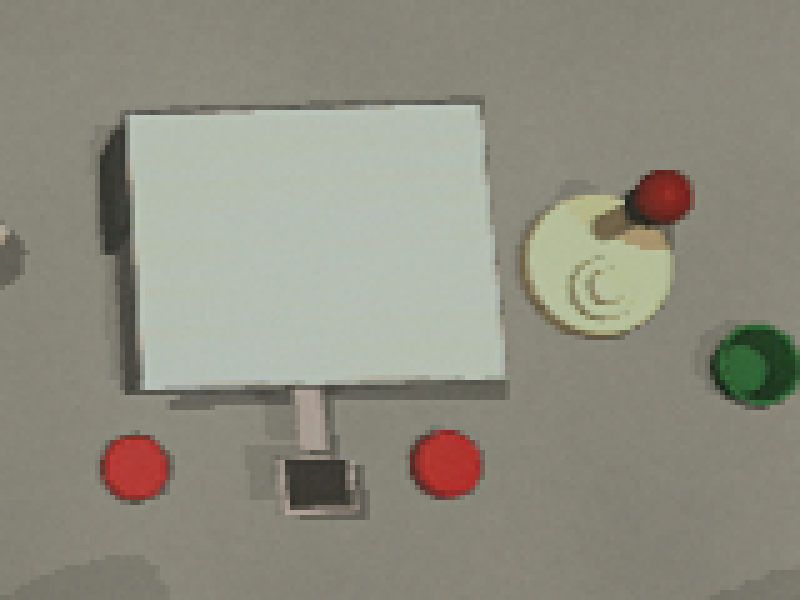

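View pics/sz.png

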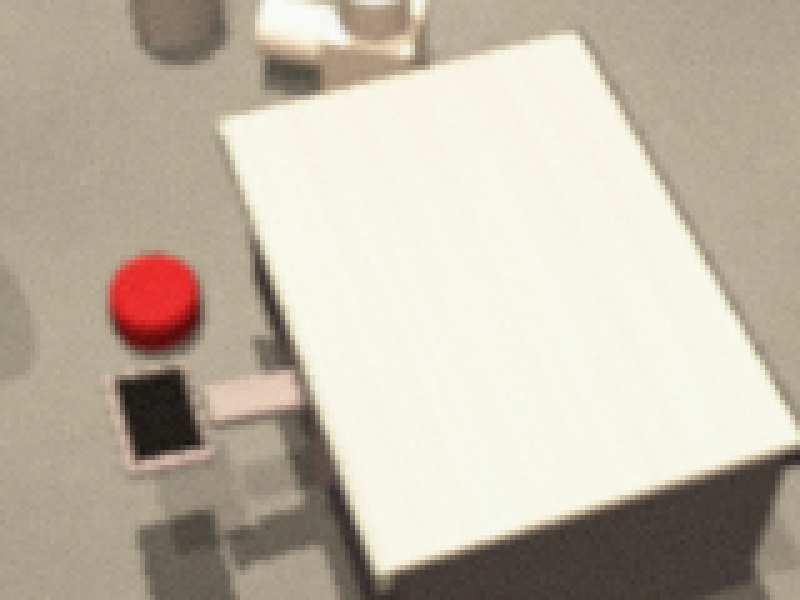

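```bash
python3 - <<'E'
from h import *
T=lambda p:(p[0]/5-.4+290,p[1]/5-.4+150); S=lambda p:(p[0]/5-.4+200,p[1]/5-.4+220)
dt=np.load('pics/top0d.npy');ds=np.load('pics/side0d.npy')
t=cv2.imread('pics/top0.png');s=cv2.imread('pics/side0.png')
# blob centres of pad
def blob(im,x0,x1,y0,y1,thr=70):
    m=(im[y0:y1,x0:x1].max(2)<thr).astype(np.uint8);n,l,st,c=cv2.connectedComponentsWithStats(m)
    k=1+st[1:,4].argmax();return c[k]+[x0,y0],st[k]
a,sa=blob(t,344,364,239,254);b,sb=blob(s,221,243,291,315,60)
print(a,sa,b,sb);p,e=tri('top',a,'side',b);print('pad',p,e, dep('top',a,dt),dep('side',b,ds))
# lid: corners ordered BL(front left... )
tc=[(127,114),(481,104),(503,379),(143,388)]  # back-left,back-right,front-right,front-left
sc=[(578,34),(800,441),(378,574),(220,121)]
P=[]
for q,r in zip(tc,sc):
    p,e=tri('top',T(q),'side',S(r));P.append(p);print(p.round(4),round(e,4),onz('top',T(q),.118).round(4))
P=np.array(P);print([np.linalg.norm(P[i]-P[i-1]).round(4) for i in range(4)])
f=(P[2]+P[3])/2;bk=(P[0]+P[1])/2;print('front mid',f,'yaw fwd',np.degrees(np.arctan2(*(bk-f)[1::-1])),'yaw edge',np.degrees(np.arctan2(*(P[3]-P[2])[1::-1]))-90)
def red(im,n,x0,x1,y0,y1):
    h=cv2.cvtColor(im,cv2.COLOR_BGR2HSV);m=((h[...,1]>170)&(h[...,2]>120)&((h[...,0]<8)|(h[...,0]>172))).astype(np.uint8)
    for st,c in zip(*[x[1:] for x in cv2.connectedComponentsWithStats(m)[2:]]):
        if st[4]>20: print(n,c,st,onz(n,c,.02))
red(t,'top',0,0,0,0);red(s,'side',0,0,0,0)
E
```

```text
[353. 246.] [  3   3  13   9 105] [231.17877095 302.41340782] [  3   4  16  16 179]
pad [ 0.4727198  -0.18806546  0.07571926] 0.00012317131138412304 [ 0.47255972 -0.18769988  0.07738725] [ 0.47251808 -0.19063072  0.08014967]
[ 0.6879 -0.0822  0.111 ] 0.0009 [ 0.6857 -0.0812  0.118 ]
[ 0.6886 -0.2878  0.1143] 0.0004 [ 0.6875 -0.2866  0.118 ]
[ 0.5284 -0.2893  0.1103] 0.0018 [ 0.5266 -0.2867  0.118 ]
[ 0.5257 -0.0844  0.1128] 0.0009 [ 0.5246 -0.0837  0.118 ]
[np.float64(0.1623), np.float64(0.2057), np.float64(0.1603), np.float64(0.2049)]
front mid [ 0.5270401  -0.18684812  0.11156989] yaw fwd 0.6556172995942398 yaw edge 0.7770947034820352
top [423.08823529 188.20588235] [420 185   7   7  34] [ 0.65311139 -0.42924526  0.02      ]
top [316.51219512 242.95121951] [311 237  12  13 123] [ 0.48680159 -0.08920712  0.02      ]
top [379.15873016 242.21428571] [373 236  13  13 126] [ 0.48638732 -0.28052858  0.02      ]
side [239.23809524  67.52380952] [232  66  14   4  21] [0.76261472 0.93296862 0.02      ]
side [258.59375  75.96875] [252  73  14   6  32] [0.8202367  0.83021585 0.02      ]
side [235.66  81.66] [228  79  15   8  50] [0.71734432 0.81047483 0.02      ]
side [230.26760563 278.69014085] [222 271  17  16 213] [ 0.48729505 -0.09811382  0.02      ]
side [252.73961219 362.22714681] [243 352  21  22 361] [ 0.48686193 -0.28806257  0.02      ]
side [357.84659091 371.46590909] [351 364  15  16 176] [ 0.6663439  -0.35932993  0.02      ]
```

```bash
python3 -m inch '[-0.010,-0.017,0,-5,255, -0.028,-0.047,0,-13,255, -0.05,-0.083,0,-21,255, -0.075,-0.125,0,-29,255, -0.1,-0.166,0,-37,255, -0.125,-0.208,0,-45,255, -0.15,-0.25,0,-53,255, -0.175,-0.291,0,-61,255, -0.196,-0.326,0,-69,255, -0.208,-0.346,0,-76,255]' 20; python3 -c "
from rig import ctrl;print(ctrl.observe())"
```

```text
time_s: 1.15
ee_pos: [0.4689, -0.1858, 0.2312]
tool_rot: [-180.0, -0.0, 11.2]
contact_force: [-0.8, -1.0, 0.2]
grip_width: -0.0
{'time_s': 1.15, 'joint_positions': array([-3.07573539e+01,  1.01133637e+01, -7.61929428e+00,  7.22825815e+01,
        2.86926304e-02,  4.80310272e+01]), 'dq': array([ 25.23226359,   5.21754728,   6.07773587,   0.77518309,
        -0.95123991, -43.30745772]), 'effort': array([ -1.175902  , -40.92924356,  29.20578182,   0.09573664,
         0.17297319,   0.89818832]), 'ee_pos': array([ 0.46886162, -0.18575528,  0.23117819]), 'tool_rot': array([-1.79968476e+02, -7.85693549e-03,  1.12116128e+01]), 'contact_force': array([-0.75033789, -0.97169488,  0.16508239]), 'wrist_torque': array([-0.02930613, -0.00837006, -0.04027017]), 'grip_width': -4.2575567758037014e-05}
```

```bash
python3 -m inch '[0,0,0.01,-8,255, 0,0,0.02,-16,255, 0,0,0.03,-24,255, 0,0,0.04,-32,255, 0,0,0.05,-40,255, 0,0,0.06,-48,255, 0,0,0.07,-56,255, 0,0,0.08,-64,255, 0,0,0.085,-72,255, 0,0,0.09,-79,255]' ; python3 -m inch '[0,0,0,-0.5,255,0,0,0,-0.5,255]'; python3 - <<'E'
from h import *
for n in("side","top","wrist"):
    p,d=ctrl.snapshot(n); cv2.imwrite(f"pics/{n}1.png",p[:,:,::-1])
print(ctrl.observe()['contact_force'])
s=cv2.imread('pics/side1.png')
cv2.imwrite('pics/sz1.png',cv2.resize(s[180:340,160:373],(800,600),interpolation=cv2.INTER_NEAREST))
E
```

```text
time_s: 2.15
ee_pos: [0.4675, -0.1883, 0.1406]
tool_rot: [-179.9, -0.0, 90.1]
contact_force: [-0.8, -0.4, -0.6]
grip_width: 0.0002
time_s: 2.35
ee_pos: [0.4677, -0.1885, 0.1412]
tool_rot: [-180.0, -0.0, 90.1]
contact_force: [0.2, 0.2, -0.3]
grip_width: -0.0
[-0.21896193 -0.31744032  0.39052382]
```

View pics/sz1.png

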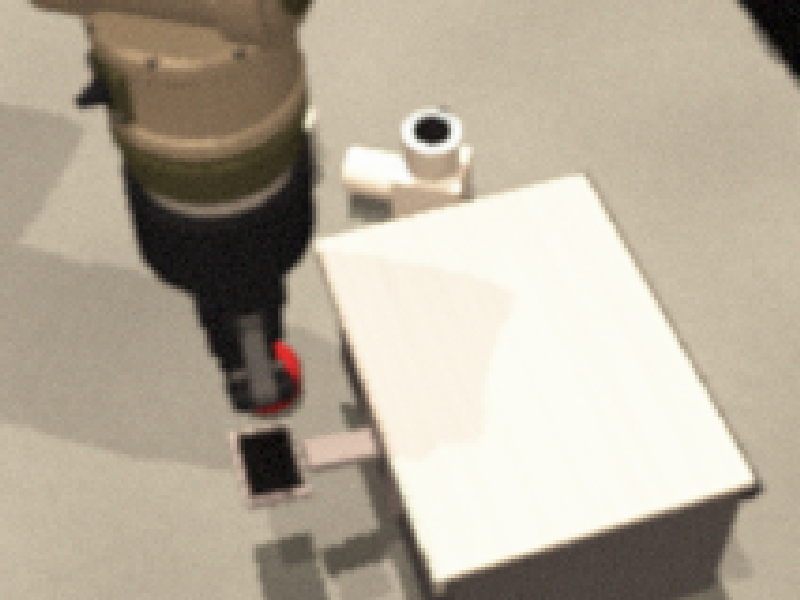

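View pics/wrist1.png

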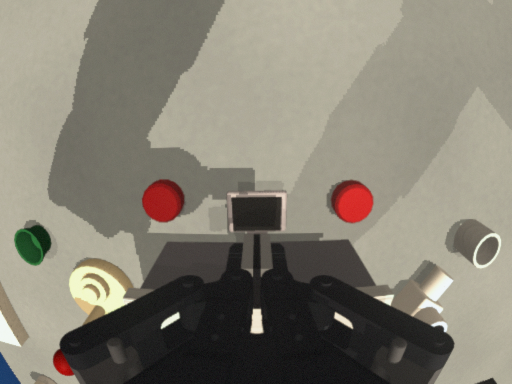

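The paddle centre shows at wrist pixel (257,212), midway between the two caps, and the side view has the fingertips above it. I'll check its position from the wrist camera as well.

```bash
python3 - <<'E'
from h import *
from scipy.spatial.transform import Rotation as Ro
c=ctrl.calibration('wrist');s=ctrl.observe();R=Ro.from_euler('xyz',s['tool_rot'],degrees=True).as_matrix();T=np.array(c['T_tool_cam'])
w=cv2.imread('pics/wrist1.png')
m=(w[185:235,225:290].max(2)<75).astype(np.uint8);n,l,st,ce=cv2.connectedComponentsWithStats(m)
for k in range(1,n):
    if st[k,4]>100: print(st[k],ce[k]+[225,185])
for uv in [(257,212),(257,196),(257,230)]:
    v=np.array([uv[0]-c['cx'],uv[1]-c['cy']]);r=np.hypot(*v);th=r/c['fx'];d=np.r_[v/r*np.sin(th),np.cos(th)]
    o=s['ee_pos']+R@T[:3,3];d=R@T[:3,:3]@d
    print(uv,(o+d*(.082-o[2])/d[2]).round(4),(o+d*(.076-o[2])/d[2]).round(4))
E
```

```text
[   7   12   49   34 1577] [256.11604312 213.21306278]
(257, 212) [ 0.4689 -0.1876  0.082 ] [ 0.4713 -0.1876  0.076 ]
(257, 196) [ 0.4566 -0.1877  0.082 ] [ 0.4586 -0.1876  0.076 ]
(257, 230) [ 0.4834 -0.1876  0.082 ] [ 0.4861 -0.1875  0.076 ]
```

Wrist, top and side views agree on the pad at about (0.470, -0.188), with z = 0.076–0.082 (0.082 by the spec). The TCP is centred over it, so I'm descending to touch.

```bash
python3 -m inch '[0,0,0.006,0,255, 0,0,0.016,0,255, 0,0,0.026,0,255, 0,0,0.036,0,255, 0,0,0.044,0,255, 0,0,0.049,0,255, 0,0,0.051,0,255, 0,0,0.053,0,255, 0,0,0.055,0,255, 0,0,0.057,0,255]'
python3 -m inch '[0,0,0.001,0,255, 0,0,0.002,0,255, 0,0,0.003,0,255, 0,0,0.004,0,255, 0,0,0.005,0,255]'
```

```text
time_s: 3.5
ee_pos: [0.4681, -0.1887, 0.0845]
tool_rot: [180.0, 0.0, 90.2]
contact_force: [0.8, -0.2, 0.3]
grip_width: -0.0006
time_s: 4.0
ee_pos: [0.4676, -0.1887, 0.0802]
tool_rot: [-180.0, 0.0, 90.2]
contact_force: [-2.4, 0.7, 9.1]
grip_width: -0.0001
```

```bash
for i in 1; do python3 -m inch '[0,0,0.001,0,255, 0,0,0.002,0,255, 0,0,0.0035,0,255, 0,0,0.005,0,255, 0,0,0.0065,0,255, 0,0,0.008,0,255, 0,0,0.0095,0,255, 0,0,0.011,0,255, 0,0,0.0125,0,255, 0,0,0.014,0,255]'; done
python3 -m inch '[0,0,0.0015,0,255, 0,0,0.003,0,255, 0,0,0.0045,0,255, 0,0,0.006,0,255, 0,0,0.0075,0,255, 0,0,0.009,0,255, 0,0,0.0105,0,255, 0,0,0.012,0,255, 0,0,0.013,0,255, 0,0,0.014,0,255]'
```

```text
time_s: 5.0
ee_pos: [0.4667, -0.1887, 0.0659]
tool_rot: [-179.9, 0.0, 90.2]
contact_force: [-6.1, 0.4, 8.0]
grip_width: 0.0002
time_s: 6.0
ee_pos: [0.4676, -0.1887, 0.0522]
tool_rot: [-180.0, 0.0, 90.2]
contact_force: [-3.2, 0.5, 8.9]
grip_width: -0.0001
```

```bash
python3 -m inch '[0,0,0.001,0,255, 0,0,0.002,0,255, 0,0,0.003,0,255, 0,0,0.004,0,255, 0,0,0.005,0,255, 0,0,0.006,0,255, 0,0,0.007,0,255, 0,0,0.008,0,255]'
python3 -m inch '[0,0,0.0005,0,255, 0,0,0.001,0,255, 0,0,0.0015,0,255]'
```

```text
time_s: 6.8
ee_pos: [0.4688, -0.1887, 0.0445]
tool_rot: [179.9, 0.0, 90.3]
contact_force: [-0.6, 2.6, 7.9]
grip_width: -0.0001
time_s: 7.1
ee_pos: [0.4691, -0.1887, 0.0431]
tool_rot: [179.8, 0.0, 90.3]
contact_force: [0.9, 2.2, 7.2]
grip_width: -0.0002
```

```bash
python3 -m inch '[0,0,0.0005,0,255, 0,0,0.001,0,255, 0,0,0.0015,0,255]'
python3 -m inch '[0,0,0.0005,0,255, 0,0,0.001,0,255]'
```

```text
time_s: 7.4
ee_pos: [0.4694, -0.1888, 0.0417]
tool_rot: [179.8, 0.0, 90.3]
contact_force: [-0.2, 2.2, 6.7]
grip_width: 0.0001
time_s: 7.6
ee_pos: [0.4697, -0.1888, 0.0408]
tool_rot: [179.8, 0.0, 90.3]
contact_force: [1.8, 2.4, 6.7]
grip_width: 0.0001
```

```bash
python3 -m inch '[0,0,0.0005,0,255, 0,0,0.001,0,255]'
python3 -m inch '[0,0,0.0005,0,255, 0,0,0.001,0,255]'
python3 - <<'E'
from h import *
p,d=ctrl.snapshot('side'); cv2.imwrite("pics/side2.png",p[:,:,::-1])
E
```

```text
time_s: 7.8
ee_pos: [0.4698, -0.1888, 0.0399]
tool_rot: [179.7, 0.0, 90.3]
contact_force: [1.0, 2.0, 7.4]
grip_width: 0.0
time_s: 8.0
ee_pos: [0.4701, -0.1888, 0.0389]
tool_rot: [179.7, 0.0, 90.3]
contact_force: [1.5, 3.5, 7.5]
grip_width: 0.0
```

View pics/side2.png

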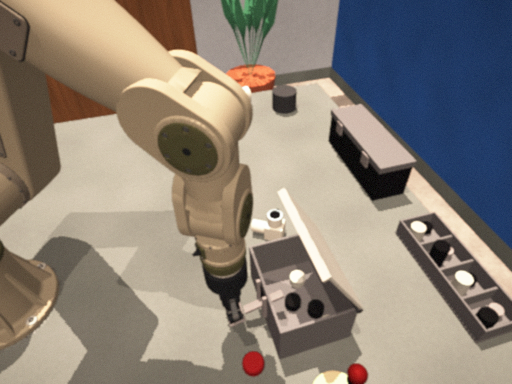

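The lid is standing wide open, with the parts visible at about (300,295). The stop hasn't been felt yet, so I'll carry on in small steps.

```bash
python3 -m inch '[0,0,0.0005,0,255, 0,0,0.001,0,255]'
python3 -m inch '[0,0,0.0005,0,255, 0,0,0.001,0,255]'
```

```text
time_s: 8.25
ee_pos: [0.4702, -0.1888, 0.0383]
tool_rot: [179.7, 0.0, 90.3]
contact_force: [1.9, 2.5, 13.2]
grip_width: -0.0002
time_s: 8.45
ee_pos: [0.4704, -0.1888, 0.0379]
tool_rot: [179.7, 0.0, 90.3]
contact_force: [-1.6, 5.0, 18.0]
grip_width: 0.0002
```

The force rose from 7 N to 18 N while z levelled off at 0.038, which is the stop. Now I'll hold.

```bash
python3 -m inch '[0,0,0,0,255,0,0,0,0,255,0,0,0,0,255,0,0,0,0,255,0,0,0,0,255,0,0,0,0,255,0,0,0,0,255,0,0,0,0,255,0,0,0,0,255,0,0,0,0,255]'
python3 - <<'E'
from h import *
for n in('side','top'):
    p,d=ctrl.snapshot(n); cv2.imwrite(f"pics/{n}3.png",p[:,:,::-1])
E
python3 -m inch '[0,0,0,0,255,0,0,0,0,255,0,0,0,0,255,0,0,0,0,255,0,0,0,0,255,0,0,0,0,255,0,0,0,0,255,0,0,0,0,255,0,0,0,0,255,0,0,0,0,255]'
```

```text
time_s: 9.45
ee_pos: [0.4703, -0.1888, 0.038]
tool_rot: [179.7, 0.1, 90.3]
contact_force: [-0.3, 4.1, 16.8]
grip_width: 0.0001
time_s: 10.55
ee_pos: [0.4704, -0.1888, 0.038]
tool_rot: [179.7, 0.1, 90.3]
contact_force: [0.1, 3.4, 16.6]
grip_width: 0.0001
```

View pics/top3.png

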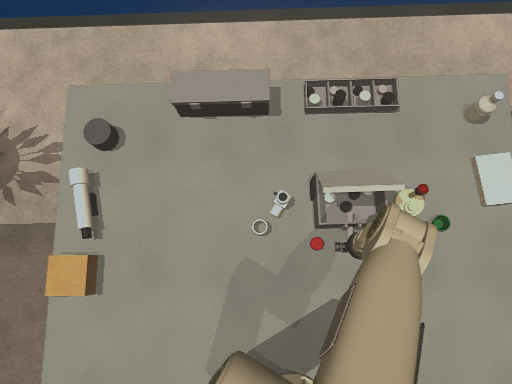

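Still at the stop with the lid open; in the top view the lid is edge-on along row 180. I'll finish the hold, then ease up slowly.

```bash
python3 -m inch '[0,0,0,0,255,0,0,0,0,255,0,0,0,0,255,0,0,0,0,255,0,0,0,0,255,0,0,0,0,255]'
python3 -m inch '[0,0,-0.001,0,255, 0,0,-0.002,0,255, 0,0,-0.003,0,255, 0,0,-0.004,0,255, 0,0,-0.005,0,255, 0,0,-0.006,0,255, 0,0,-0.007,0,255, 0,0,-0.008,0,255, 0,0,-0.009,0,255, 0,0,-0.010,0,255]'
python3 -m inch '[0,0,-0.001,0,255, 0,0,-0.002,0,255, 0,0,-0.003,0,255, 0,0,-0.004,0,255, 0,0,-0.005,0,255, 0,0,-0.006,0,255, 0,0,-0.007,0,255, 0,0,-0.008,0,255, 0,0,-0.009,0,255, 0,0,-0.010,0,255]'
python3 -m inch '[0,0,-0.001,0,255, 0,0,-0.002,0,255, 0,0,-0.003,0,255, 0,0,-0.004,0,255, 0,0,-0.005,0,255, 0,0,-0.006,0,255, 0,0,-0.007,0,255, 0,0,-0.008,0,255, 0,0,-0.009,0,255, 0,0,-0.010,0,255]'
```

```text
time_s: 11.15
ee_pos: [0.4704, -0.1888, 0.038]
tool_rot: [179.7, 0.1, 90.3]
contact_force: [-0.2, 3.6, 16.5]
grip_width: -0.0002
time_s: 12.15
ee_pos: [0.4685, -0.1887, 0.0465]
tool_rot: [179.9, 0.0, 90.3]
contact_force: [-1.4, 2.6, 7.1]
grip_width: 0.0003
time_s: 13.15
ee_pos: [0.4672, -0.1887, 0.0561]
tool_rot: [-180.0, 0.0, 90.2]
contact_force: [-3.6, 0.1, 7.6]
grip_width: -0.0002
time_s: 14.15
ee_pos: [0.4667, -0.1886, 0.066]
tool_rot: [-179.9, 0.0, 90.2]
contact_force: [-5.3, -0.4, 7.7]
grip_width: -0.0001
```

```bash
python3 -m inch '[0,0,-0.001,0,255, 0,0,-0.002,0,255, 0,0,-0.003,0,255, 0,0,-0.004,0,255, 0,0,-0.005,0,255, 0,0,-0.006,0,255, 0,0,-0.007,0,255, 0,0,-0.008,0,255, 0,0,-0.009,0,255, 0,0,-0.010,0,255]'
python3 -m inch '[0,0,-0.0006,0,255, 0,0,-0.0012,0,255, 0,0,-0.0018,0,255, 0,0,-0.0024,0,255, 0,0,-0.003,0,255, 0,0,-0.0036,0,255, 0,0,-0.0042,0,255, 0,0,-0.0048,0,255, 0,0,-0.0054,0,255, 0,0,-0.006,0,255]'
python3 -m inch '[0,0,-0.0006,0,255, 0,0,-0.0012,0,255, 0,0,-0.0018,0,255, 0,0,-0.0024,0,255, 0,0,-0.003,0,255, 0,0,-0.0036,0,255, 0,0,-0.0042,0,255, 0,0,-0.0048,0,255]'
```

```text
time_s: 15.15
ee_pos: [0.4672, -0.1887, 0.0761]
tool_rot: [-179.9, 0.0, 90.2]
contact_force: [-4.4, 0.5, 7.1]
grip_width: -0.0002
time_s: 16.15
ee_pos: [0.4679, -0.1887, 0.0823]
tool_rot: [180.0, 0.0, 90.2]
contact_force: [-2.7, 1.7, 6.9]
grip_width: -0.0001
time_s: 16.95
ee_pos: [0.4678, -0.1886, 0.086]
tool_rot: [-180.0, -0.0, 90.2]
contact_force: [0.8, 1.1, -0.1]
grip_width: -0.0002
```

The force has gone to zero, so the lever is back up at rest. Next I'll lift clear and look.

```bash
python3 -m inch '[0,0,-0.003,0,255, 0,0,-0.008,0,255, 0,0,-0.016,0,255, 0,0,-0.03,0,255, 0,0,-0.05,0,255, 0,0,-0.07,0,255, 0,0,-0.09,0,255, 0,0,-0.11,0,255, 0,0,-0.125,0,255, 0,0,-0.13,0,255]'
python3 -m inch '[0,-0.015,0,0,255,0,-0.035,0,0,255,0,-0.055,0,0,255,0,-0.07,0,0,255,0,-0.075,0,0,255,0,-0.075,0,0,255,0,-0.075,0,0,255]'
python3 - <<'E'
from h import *
for n in('side','top'):
    p,d=ctrl.snapshot(n); cv2.imwrite(f"pics/{n}4.png",p[:,:,::-1])
    a=cv2.imread(f'pics/{n}0.png');b=cv2.imread(f'pics/{n}4.png')
    cv2.imwrite(f'pics/{n}diff.png',cv2.absdiff(a,b)); 
a=cv2.imread('pics/side4.png')
b=cv2.imread('pics/top4.png')
cv2.imwrite('pics/cmp.png',cv2.resize(np.hstack([a,b]),(800,300),interpolation=cv2.INTER_AREA))
cv2.imwrite('pics/sz4.png',cv2.resize(a[220:340,200:360],(800,600),interpolation=cv2.INTER_NEAREST))
def red(im,n):
    h=cv2.cvtColor(im,cv2.COLOR_BGR2HSV);m=((h[...,1]>170)&(h[...,2]>120)&((h[...,0]<8)|(h[...,0]>172))).astype(np.uint8)
    for st,c in zip(*[x[1:] for x in cv2.connectedComponentsWithStats(m)[2:]]):
        if st[4]>20 and c[1]>150: print(n,c.round(1),st[4])
red(a,'side');red(b,'top')
E
```

```text
time_s: 17.95
ee_pos: [0.4688, -0.1891, 0.2186]
tool_rot: [179.8, 0.1, 90.2]
contact_force: [0.7, -0.1, -0.9]
grip_width: -0.0003
time_s: 18.65
ee_pos: [0.3934, -0.1892, 0.2163]
tool_rot: [179.9, 0.0, 90.2]
contact_force: [-0.5, 1.2, -1.5]
grip_width: 0.0001
side [230.2 278.5] 205
side [252.7 362.3] 365
side [357.9 371.5] 188
top [423.2 188.2] 37
top [316.4 242.9] 117
top [379.2 242.2] 127
```

View pics/cmp.png

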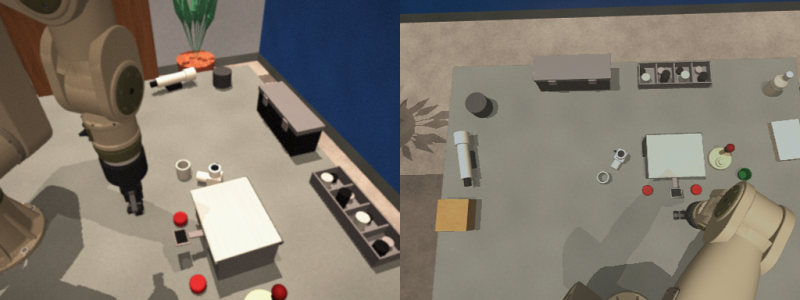

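View pics/sz4.png

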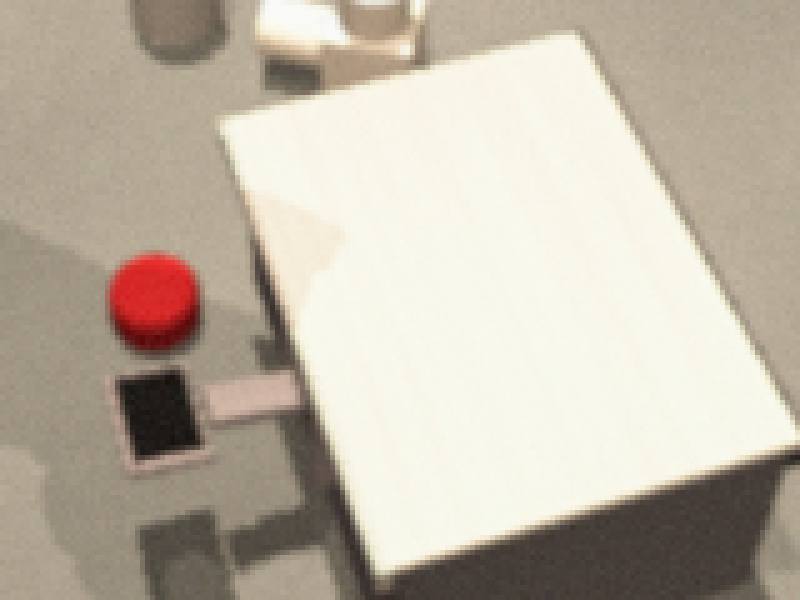

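The lid corners sit at the same pixels as at the start: (220,121), (578,34) and (378,574) in the crop. The paddle is back at rest and the caps moved by less than 0.3 px. The arm is clear, so I'm handing in.

```bash
python3 -c "
from rig import ctrl;print(ctrl.job_done())"
```

```text
the job is handed in; nothing more can be done
None
```

I pressed the lever paddle down to its stop with closed fingers, and the lid swung wide open. The job was handed in at about 19 s with no verdict reported.

- **Press and hold:** At the stop the force rose from about 7 N to 17–18 N, with z steady at 0.038 m. I held it there for about 3 s.
- **Easing up:** I let the lever back up over roughly 5.5 s. Contact held at about 7 N until the paddle reached its rest height, so the lid did not slam.
- **Last checks:** The lid is shut, with its corners at the same pixels as at the start. The paddle is at rest and the caps moved by less than 0.3 px. By eye, the lamp, diagonal, tube and eyecup look unmoved. The gripper is clear of everything.
- **Disagreement:** Heights triangulated from the top and side cameras came out about 4–8 mm lower than the given values. I used the contact force to judge the paddle's height, and that agreed with the given 82 mm to within about 2 mm.

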